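Set a torch tripod's leg to its mark and hold it with the cam lever squeezed shut

TASK

The torch's tripod lies folded on the counter on two of its legs; the third leg, uppermost, has been left too long, with its cam lever swung open. Slide that leg in until the rim of its black clamp just meets the dark ring mark on the bright inner tube, then, with your hand round the leg so that it stays at the mark, squeeze the lever fully shut against the clamp. Finish still holding the leg like that, gripped and not let go, with the tripod lying on the counter and the other things left where they are.

Things in the scene. Friction and masses are not known exactly. Their poses are not given: they have to be found in the camera images.
- stand: Folded torch tripod, 450 mm long, 1.5 kg, lying loose on two locked legs (44 mm apart); the third leg lies on top. Slides if pushed with over about 8 N. Origin: on the counter straight below mark; x level along the legs from head (-230 mm) to feet, y to the side where the top leg's lever sits, z up. Lower legs reach 28 mm high, 45 mm to each side; casting at x -156 to -112 mm is 68 mm high.
- mark (a point): Length mark of the top leg: the edge nearer the feet of a dark ring, 5 mm wide, round the bright steel inner tube (17 mm across, fixed to the tripod's head); on the tube's axis, 52 mm above the counter. Axes as stand. The leg is right when the clamp's rim is here.
- leg: Sliding part of the top leg. Origin: on its axis at the clamp's rim (end towards the head), 52 mm up; axes as stand, so it lies at x = d from mark when d too long (28 to 80 mm at first). Along x: black clamp 0-46 mm (26 mm wide and high), bare round tube 46-195 mm (22 mm across), rubber boot to 236 mm (27 mm). Lever open: slides with 2 N drag, stays where left. Lever shut: clamped.
- leg_tube (a point): Point on the axis of the sliding leg's bare tube, at x = 115 mm of leg, where the tube can be gripped across from above; 52 mm above the counter; axes as leg.
- lever (a joint): Angle of the grey cam lever on the clamp, rad: 0 fully shut along the clamp's +y side; starts 0.48 to 0.72 open, tip swung out towards +y, at most 52 mm from the leg's axis. Stays where it is left; smooth hard plastic; it takes 3 N at the tip, 6 N near shut as the cam bites (from 0.3), and stays shut. Pushed alone from outside, it may drive the leg or tripod away.
- lever_pin (a point): The lever's upright pivot pin, at x = 7 mm, y = 17 mm, z = 0 of leg; axes as leg. From here the shut lever lies along +x to x = 50 mm of leg; its outer face is then 22 mm from the leg's axis, 25 mm at the tip; it is 18 mm high, centred 52 mm above the counter.
- lever_tip (a point): Middle of the cam lever's tip, 39 mm from its pivot pin, 52 mm above the counter. x points along the lever away from the pin, z up.
- torch: A cordless torch of grey plastic lying on its side, 172 mm long, head 52 mm across. Bystander. Origin: centre of its underside; it is to stay where it is.
- screwdriver: A screwdriver with a magenta handle, 200 mm long. Bystander. Origin: centre of its underside; it is to stay where it is.
- tin: A round lidded tin (of washers), 83 mm across, 46 mm high. Bystander. Origin: centre of its underside; it is to stay where it is.
- tongs: A pair of steel kitchen tongs lying flat, about 230 mm long, 16 mm high. Bystander. Origin: centre of its underside; it is to stay where it is.
- spanner: A steel spanner, 170 mm long. Bystander. Origin: centre of its underside; it is to stay where it is.
- charger: A black plug-in charger block, 70 x 50 x 28 mm. Bystander. Origin: centre of its underside; it is to stay where it is.
- tumbler: A steel drinking tumbler, 68 mm across, 85 mm high. Bystander. Origin: centre of its underside; it is to stay where it is.

How it is judged:
On the way, in this order (a step that is already met when the one before it is completed fails the run):
1. the top leg stands at its mark (within 5 mm) with its lever still open (x of leg in the frame of mark between -0.005 and 0.005 m and value of joint lever above 0.3 rad), for 0.2 s.
2. the lever is shut with the leg at its mark and gripped in the hand (x of leg in the frame of mark between -0.005 and 0.005 m and value of joint lever below 0.08 rad and contact force between the fingers and leg above 3 N), for 0.2 s.
At the end, for the whole second after the job is handed in: Clamp rim within 5 mm of the mark; lever shut (under 0.08 rad); fingers round the leg (grasp point within 25 mm of its axis sideways, 30 mm in height), pressing on leg or lever with over 4 N; tripod on the counter (tilt under 0.1 rad, lift under 8 mm), leg still (under 20 mm/s) (x of leg in the frame of mark between -0.005 and 0.005 m and value of joint lever below 0.08 rad and contact force between the fingers and leg above 4 N and y of the grasp point in the frame of leg between -0.025 and 0.025 m and z of the grasp point in the frame of leg between -0.03 and 0.03 m and angle between stand's own z axis and vertical below 0.1 rad and height (world z) of stand below 0.008 m and linear speed of leg below 0.02 m/s); the arm keeps its last pose, push and grip.
It fails at once if the lever is shut (below 0.25 rad) while the leg is more than 8 mm off its mark ((x of leg in the frame of mark above 0.008 m or x of leg in the frame of mark below -0.008 m) and value of joint lever below 0.25 rad).
It fails at once if the lever is pushed shut with the hand beside the leg instead of round it (grasp point over 35 mm to the side of the leg's axis as the lever passes 0.25 to 0.1 rad) (value of joint lever between 0.1 and 0.25 rad and (y of the grasp point in the frame of leg above 0.035 m or y of the grasp point in the frame of leg below -0.035 m)).
It fails at once if the tripod is tipped or lifted off the counter (angle between stand's own z axis and vertical above 0.25 rad or height (world z) of stand above 0.02 m).
It fails at once if one of the other things is moved by more than 30 mm (distance of any of torch, screwdriver, tin, tongs, spanner, charger, tumbler from where it was at the start of the episode above 0.03 m).
It also fails if it takes over 48 s, if anything falls off the work surface, if the arm or the gripper's body presses on something with over 40 N, if the wrist force passes 120 N, or if a joint passes its speed limit or range.

ROBOT

A 6-joint arm with a two-finger parallel gripper is mounted at the origin on the work surface. World frame = base frame: x ahead of the robot, y to its left, z up, the work surface at z = 0. Lengths are in m, angles in rad, forces in N, time in s.
With the tool pointing down it reaches from about 0.325 to 0.9 m from the base axis. Payload 6.1 kg.
Tool frame: the origin (TCP) lies at the very end of the fingers, on their centre line; the grasp point (between the pads) lies 19 mm behind it (arm.pinch_z is the distance from the TCP to the grasp point, in m); z points along the fingers, y is the line along which they close (so a half turn about z gives the same grasp; the last joint's range is limited). The gripper opens to 85 mm and grips with 20 to 120 N. Pads are 22 mm wide; open, the fingers measure 114 mm over their backs; the gripper's body (76 mm by 85 mm) begins 54 mm behind the grasp point. The pads swing forward as they close: fully open they stand 13 mm farther back than shut.
Start: joints at [-1.325, 0.22, 1.526, -0, 1.395, -0.126], TCP at [0.227, -0.582, 0.231] pointing down, gripper open.
Joint ranges: [-2.98, 2.98], [-0.91, 2.08], [0.09, 2.57], [-1.24, 4.39], [0.2, 2.65], [-2.68, 2.68]. Speed limits (rad/s): [2.57, 2.57, 3.01, 3.14, 3.14, 3.14].

INTERFACE

Orientations are given as a unit quaternion [w, x, y, z].
In Python, from rig import arm gives the robot as it stands.
- The arm moves only by the tool carry_out, never from a script. Its argument "steps" is a list of rows, each a list of 3 entries, a list of its own where there are three numbers: the shift along the world's x, y, z in units of 25 mm (1.0 is 25 mm), then the turn, a rotation vector about the world's x, y, z in units of 180 degrees (1.0 is 180 degrees), then the gripper's target within -1 to 1 (fully open at 1, half-way at 0, shut at -1). A call has 1 to 20 rows; each row shifts and turns the commanded pose from where the row before left it; what a row does not reach is not made up. A row lasts 1/8 s, in which the tool goes at most 62.5 mm and 10.7 degrees, less where a joint would pass 70% of its speed; a pose out of reach is approached as far as the arm can. A call with a number of a shift or a turn outside -1 to 1 is refused whole. A call with a gripper value outside its range is refused whole. The fingers move at their own pace and stop on an object; "squeeze" is the grip in N (left out, the last holds). Time passes only in rows, so rows that do not move let the fingers close. It gives the time, the measured TCP pose, the force, the opening and the grip force at its end, in the units of the state.
- arm.state(): the state, without advancing time (a new reading comes with each control period).
- arm.grab_frame(name): name is "scene" or "side" or "wrist"; returns (picture, depth): 420x560x3 uint8, blue, green, red; 420x560 float32, m along the optical axis (not along the pixel's ray), 0 where there is no reading.
- arm.camera_model(name): a dict with "fx", "fy", "cx", "cy" (pixels), "camera_from_world" (4x4, takes a point from world to camera coordinates); the wrist camera has in their place "T_tool_cam" (4x4, takes a point from camera to tool coordinates, whose origin is the TCP and whose axes are the flange's). Camera axes: x right, y down, z forward; pixel columns grow to the right and rows downward; lengths in m; the calibration is good to about 2 mm. A picture is of the moment at which its call begins: read the wrist's pose just before it. camera_model takes no time and is no camera call.
- arm.job_done(): hands the job in; it is judged then, once.
Trained networks look in the newest picture that a camera, given by its name, has taken for a name from the list of things; names that differ only in an ending like _2 or _b are one class to them, and where a whole thing is asked for, a point or a joint stands for the part that bears it (a point fixed in the world has none). Each returns a list of dicts, best first, with "conf" (0 to 1); they miss things now and then, are a little off and sometimes report something else, mostly with a low value. They report only what shows in the picture. A call takes as long as a camera call.
- arm.cut_out(camera, name): "region" (420x560 bool, what is visible of it) and "at" ([column, row] in pixels, amid what is visible of it).
- arm.spot_point(camera, name): "at" ([column, row] in pixels: a listed point, or the origin of a listed thing).
The state is a dict: "clock": time; "joint_pos": joint angles; "qvel": joint speeds; "effort": joint torques, N m; "tool_pos": TCP position; "ee_rot": TCP orientation; "force": force on the tool from outside, world axes, zero at the start; "moment": the same for the moment, N m; "finger_gap": finger opening in m; "grasp_force": force on a finger pad.
Only numpy, scipy, OpenCV 4.12 (cv2) and the standard library are available. Lean on these libraries where they do the work, as an engineer would, in place of code of your own. Each camera call takes 0.05 s, during which the arm holds its last target. There are 200 camera calls.

## Working session

There is one attempt and no reset: what is moved stays moved. The work goes in short steps, Python scripts to look and compute and a tool call to move; the robot and the scene stay as the last step left them, time stands still between calls to the robot, and variables do not carry over. Pictures are saved under pics/ and viewed, at most 10 in all, crops included, and the job is handed in when it is done.

Besides the shell and the picture viewer there is one more tool, called after "Request:" by a JSON object that holds its "method" and its "body". carry_out: Moves the arm, as the interface text tells. Its arguments: {"type":"object","properties":{"steps":{"type":"array","items":{"type":"array"}},"squeeze":{"type":"number"}},"required":["steps"]}

```bash
ls; mkdir -p pics; cat > h.py <<'E'
import numpy as np, cv2
from scipy.spatial.transform import Rotation as R
from rig import arm
def w2c(cam):
    m=arm.camera_model(cam)
    if "camera_from_world" in m: return m,np.array(m["camera_from_world"])
    s=arm.state(); q=s["ee_rot"]; T=np.eye(4); T[:3,:3]=R.from_quat([q[1],q[2],q[3],q[0]]).as_matrix(); T[:3,3]=s["tool_pos"]
    return m,np.linalg.inv(T@np.array(m["T_tool_cam"]))
def ray_z(cam,uv,z):
    m,C=w2c(cam); Ci=np.linalg.inv(C)
    d=Ci[:3,:3]@np.array([(uv[0]-m["cx"])/m["fx"],(uv[1]-m["cy"])/m["fy"],1]); o=Ci[:3,3]
    return o+d*(z-o[2])/d[2]
def proj(cam,p):
    m,C=w2c(cam); c=C[:3,:3]@p+C[:3,3]
    return np.array([m["fx"]*c[0]/c[2]+m["cx"],m["fy"]*c[1]/c[2]+m["cy"]])
E
python3 - <<'E'
from h import *
np.set_printoptions(precision=4,suppress=True)
ims=[]
for c in ["scene","side"]:
    im,d=arm.grab_frame(c); ims.append(im); cv2.imwrite(f"pics/{c}0.png",im)
    for n in ["mark","leg","leg_tube","lever_pin","lever_tip","stand"]:
        for r in arm.spot_point(c,n)[:2]:
            print(c,n,r["conf"],r["at"],ray_z(c,r["at"],0 if n=="stand" else .052))
    for n in ["torch","screwdriver","tin","tongs","spanner","charger","tumbler"] if c=="scene" else []:
        for r in arm.spot_point(c,n)[:1]: print(n,r["conf"],r["at"],ray_z(c,r["at"],0))
print(arm.state())
E
```

```text
pics
scene leg 0.76 [270.6, 201.9] [0.5083 0.0254 0.052 ]
scene leg 0.52 [364.8, 154.8] [0.4306 0.3278 0.052 ]
scene leg_tube 0.74 [231.8, 226.2] [ 0.5514 -0.0896  0.052 ]
scene leg_tube 0.22 [325.3, 253.2] [0.6987 0.1019 0.052 ]
scene lever_pin 0.61 [271.7, 212.3] [0.5414 0.0178 0.052 ]
scene lever_pin 0.6 [269.5, 203.5] [0.5124 0.0211 0.052 ]
scene lever_tip 0.38 [270.8, 219.5] [0.5623 0.0087 0.052 ]
scene stand 0.91 [285.2, 210.2] [0.5082 0.0657 0.    ]
torch 0.88 [353.6, 214.6] [0.5801 0.2349 0.    ]
screwdriver 0.97 [263.5, 277.8] [ 0.6874 -0.0507  0.    ]
tin 0.9 [298.8, 158.6] [0.34  0.165 0.   ]
tongs 0.73 [222.9, 204.1] [ 0.4351 -0.0881  0.    ]
spanner 0.59 [161.2, 285.9] [ 0.6309 -0.2895  0.    ]
charger 0.84 [364.8, 159.2] [0.4032 0.3485 0.    ]
tumbler 0.82 [324.4, 252.9] [0.6679 0.116  0.    ]
side mark 0.66 [305.6, 219.7] [0.502  0.0725 0.052 ]
side leg 0.95 [300.3, 204.6] [0.5184 0.0188 0.052 ]
side leg 0.52 [291.2, 203.0] [0.5406 0.0151 0.052 ]
side lever_pin 0.6 [292.2, 203.4] [0.5381 0.0163 0.052 ]
side lever_tip 0.69 [280.4, 201.3] [0.5671 0.0113 0.052 ]
{'clock': 1.05, 'joint_pos': array([-1.3251,  0.2204,  1.5265,  0.    ,  1.3947, -0.1261]), 'qvel': array([0.0001, 0.0013, 0.001 , 0.0001, 0.0012, 0.0006]), 'effort': array([  0.0001, -49.6858, -38.9737,  -0.0003,   0.0009,  -0.    ]), 'tool_pos': array([ 0.227 , -0.5823,  0.2313]), 'ee_rot': array([-0.    ,  0.9828,  0.1848,  0.    ]), 'force': array([-0.5328,  0.5034, -0.1602]), 'moment': array([-0.0268, -0.0359, -0.0169]), 'grasp_force': 0.0, 'finger_gap': 0.08544871454688924}
```

View pics/scene0.png

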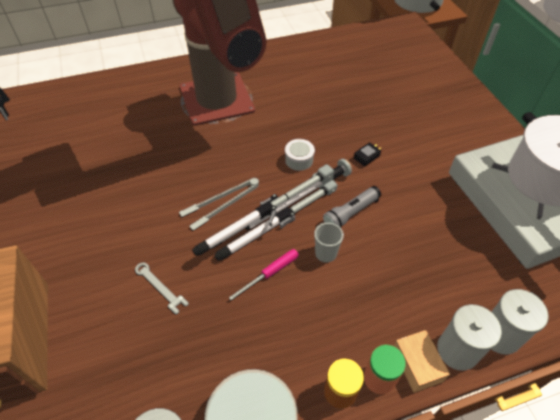

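View pics/side0.png

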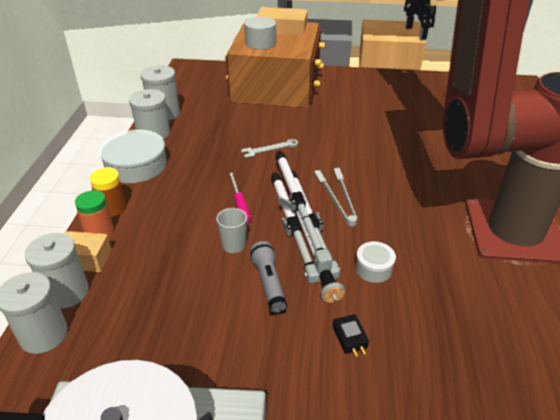

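The scene shows the tripod at the centre, with its head near (345,165) and its feet near (205,248). The clamp and open lever are near (270,205). In the side view the mark is near (305,220) and the clamp rim near (300,205), about 56 mm apart. I'll go above it for a wrist view.

Request:
{"method": "carry_out", "body": {"steps": [[[0.5, 0.95, 0.05], [0, 0, 0.024], 1], [[0.5, 0.95, 0.05], [0, 0, 0.024], 1], [[0.5, 0.95, 0.05], [0, 0, 0.024], 1], [[0.5, 0.95, 0.05], [0, 0, 0.024], 1], [[0.5, 0.95, 0.05], [0, 0, 0.024], 1], [[0.5, 0.95, 0.05], [0, 0, 0.024], 1], [[0.5, 0.95, 0.05], [0, 0, 0.024], 1], [[0.5, 0.95, 0.05], [0, 0, 0.024], 1], [[0.5, 0.95, 0.05], [0, 0, 0.024], 1], [[0.5, 0.95, 0.05], [0, 0, 0.024], 1], [[0.5, 0.95, 0.05], [0, 0, 0.024], 1], [[0.5, 0.95, 0.05], [0, 0, 0.024], 1], [[0.5, 0.95, 0.05], [0, 0, 0.024], 1], [[0.5, 0.95, 0.05], [0, 0, 0.024], 1], [[0.5, 0.95, 0.05], [0, 0, 0.024], 1], [[0.5, 0.95, 0.05], [0, 0, 0.024], 1], [[0.5, 0.95, 0.05], [0, 0, 0.024], 1], [[0.5, 0.95, 0.05], [0, 0, 0.024], 1], [[0.5, 0.95, 0.05], [0, 0, 0.024], 1], [[0.5, 0.95, 0.05], [0, 0, 0.024], 1]], "squeeze": 25}}

```text
clock: 3.55
tool_pos: [0.4774, -0.1065, 0.2565]
ee_rot: [0.0, 0.589, 0.808, 0.0]
force: [0.8, 0.2, -0.5]
finger_gap: 0.0853
grasp_force: 0.0
```

Request:
{"method": "carry_out", "body": {"steps": [[[0.5, 0.95, 0], [0, 0, 0], 1], [[0.5, 0.95, 0], [0, 0, 0], 1], [[0.5, 0.95, 0], [0, 0, 0], 1], [[0.5, 0.95, 0], [0, 0, 0], 1], [[0, 0, 0], [0, 0, 0], 1], [[0, 0, 0], [0, 0, 0], 1], [[0, 0, 0], [0, 0, 0], 1]]}}

```text
clock: 4.42
tool_pos: [0.5268, -0.0131, 0.2564]
ee_rot: [0.0, 0.59, 0.807, -0.0]
force: [-0.7, 0.5, 0.2]
finger_gap: 0.0853
grasp_force: 0.0
```

```bash
cat > look.py <<'E'
from h import *
import sys
np.set_printoptions(precision=4,suppress=True)
s=arm.state(); print(s["clock"],s["tool_pos"],s["ee_rot"],s["joint_pos"],s["force"])
im,d=arm.grab_frame("wrist"); cv2.imwrite(f"pics/{sys.argv[1]}.png",im)
for n in ["mark","leg","leg_tube","lever_pin","lever_tip"]:
    for r in arm.spot_point("wrist",n)[:2]:
        print(n,round(r["conf"],2),r["at"],ray_z("wrist",r["at"],.052))
E
python3 look.py w1
```

```text
4.425 [ 0.5268 -0.0131  0.2564] [ 0.0001  0.5902  0.8072 -0.0001] [-0.1743 -0.0316  1.7498 -0.0003  1.4234 -0.4823] [-0.6546  0.4778  0.2383]
mark 0.87 [278.7, 101.2] [0.5038 0.0644 0.052 ]
leg 0.63 [280.1, 146.4] [0.5185 0.0232 0.052 ]
leg_tube 0.62 [283.2, 251.0] [ 0.5573 -0.0861  0.052 ]
lever_pin 0.79 [297.5, 153.0] [0.5376 0.0225 0.052 ]
lever_pin 0.22 [280.0, 100.7] [0.5049 0.0655 0.052 ]
lever_tip 0.51 [322.5, 179.9] [0.5716 0.0039 0.052 ]
```

View pics/w1.png

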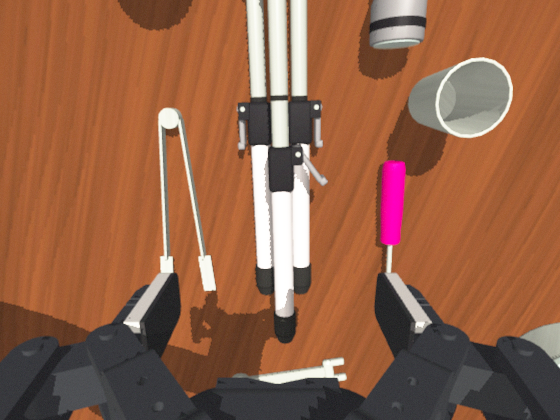

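The wrist view shows the mark ring at (279,98), the clamp rim at about (280,148), the lever open to the right with its tip at (324,182), and the tube down to the boot at (284,315). Next I'll refine the axis and distance from the pixel profile.

```bash
python3 - <<'E'
from h import *
np.set_printoptions(precision=4,suppress=True)
im=cv2.imread("pics/w1.png"); g=cv2.cvtColor(im,cv2.COLOR_BGR2GRAY)
print(g[85:160,277:283].mean(1).astype(int).tolist())
# tube edges at rows: white region around col 280
pts=[]
for r in list(range(20,90,10))+list(range(110,145,8))+list(range(200,305,10)):
    c=282; w=g[r]>130
    a=c
    while w[a]: a-=1
    b=c
    while w[b]: b+=1
    pts.append([r,a,b]); 
print(pts)
P=np.array([ray_z("wrist",((a+b)/2,r),.052)[:2] for r,a,b in pts if b-a<24 and b-a>10])
vx,vy,x0,y0=cv2.fitLine(P.astype(np.float32),cv2.DIST_HUBER,0,.01,.01).ravel()
if vy>0: vx,vy=-vx,-vy
print("axis",vx,vy,np.degrees(np.arctan2(vy,vx)),x0,y0, (P-[x0,y0])@[-vy,vx])
E
```

```text
[243, 243, 243, 243, 243, 243, 243, 243, 243, 232, 164, 63, 66, 63, 63, 159, 231, 242, 243, 243, 243, 243, 243, 243, 243, 243, 243, 243, 243, 243, 244, 243, 243, 243, 243, 243, 243, 243, 243, 243, 243, 243, 243, 243, 243, 243, 244, 244, 243, 243, 244, 244, 243, 244, 243, 244, 243, 243, 243, 243, 243, 229, 149, 49, 53, 58, 59, 60, 59, 60, 60, 59, 62, 61, 60]
[[20, 267, 287], [30, 268, 287], [40, 268, 287], [50, 268, 287], [60, 269, 287], [70, 269, 288], [80, 269, 288], [110, 270, 288], [118, 271, 288], [126, 271, 288], [134, 271, 289], [142, 271, 289], [200, 252, 310], [210, 253, 310], [220, 254, 310], [230, 254, 310], [240, 255, 310], [250, 255, 310], [260, 256, 310], [270, 273, 293], [280, 273, 294], [290, 274, 293], [300, 274, 294]]
axis 0.3293767 -0.9441986 -70.76906 0.5146629 0.034695394 [-0.      0.0002 -0.     -0.0002 -0.      0.0002  0.     -0.0002  0.0001
 -0.0001  0.0002 -0.     -0.0001  0.0002 -0.0001  0.0002]
```

```bash
python3 - <<'E'
from h import *
np.set_printoptions(precision=4,suppress=True)
m,C=w2c("wrist"); print("cam",np.linalg.inv(C)[:3,3])
u=np.array([.3294,-.9442]);n=np.array([.9442,.3294]); o=np.array([.5147,.0347])
for nm,uv,z in [("mark",(279,100.3),.0605),("ring far",(279,95.0),.0605),("rim",(280,147.2),.065),("tcp",None,0),("boot",(285,342),.052)]:
    p=arm.state()["tool_pos"] if uv is None else ray_z("wrist",uv,z)
    print(nm,p,(p[:2]-o)@u,(p[:2]-o)@n)
E
```

```text
cam [0.5038 0.0594 0.3989]
mark [0.5039 0.0655 0.0605] -0.03265640056012529 -7.240523902569601e-05
ring far [0.5024 0.0701 0.0605] -0.03744136135730554 5.059996605028963e-05
rim [0.5181 0.0241 0.065 ] 0.011145672802545904 -0.00024180320116454728
tcp [ 0.527  -0.0126  0.2564] 0.048702850727639455 -0.003994201209892989
boot [ 0.5971 -0.2011  0.052 ] 0.24979328322588737 0.00010686708648908193
```

Request:
{"method": "carry_out", "body": {"steps": [[[0.098, -0.241, -0.7], [0, 0, 0.0088], 1], [[0.098, -0.241, -0.7], [0, 0, 0], 1], [[0.098, -0.241, -0.7], [0, 0, 0], 1], [[0.098, -0.241, -0.7], [0, 0, 0], 1], [[0.098, -0.241, -0.7], [0, 0, 0], 1], [[0.098, -0.241, -0.7], [0, 0, 0], 1], [[0.098, -0.241, -0.7], [0, 0, 0], 1], [[0.098, -0.241, -0.7], [0, 0, 0], 1], [[0.098, -0.241, -0.7], [0, 0, 0], 1], [[0.098, -0.241, -0.7], [0, 0, 0], 1], [[0.098, -0.241, -0.7], [0, 0, 0], 1], [[0.098, -0.241, -0.7], [0, 0, 0], 1], [[0, 0, -0.4], [0, 0, 0], 1], [[0, 0, 0], [0, 0, 0], 1], [[0, 0, 0], [0, 0, 0], 1]], "squeeze": 20}}

```text
clock: 6.6
tool_pos: [0.5569, -0.0845, 0.0368]
ee_rot: [0.0, 0.579, 0.816, 0.0]
force: [0.1, 1.1, 0.2]
finger_gap: 0.0854
grasp_force: 0.0
```

```bash
python3 look.py w2
```

```text
6.6 [ 0.5569 -0.0845  0.0368] [0.0004 0.5786 0.8156 0.0002] [-0.2907  0.2965  1.8313  0.0001  1.0129 -0.6276] [0.1021 1.0894 0.163 ]
leg_tube 0.95 [275.3, 294.5] [ 0.5566 -0.0865  0.052 ]
lever_pin 0.75 [329.2, 7.6] [0.5376 0.0223 0.052 ]
lever_tip 0.92 [393.5, 99.4] [0.5702 0.0029 0.052 ]
```

View pics/w2.png

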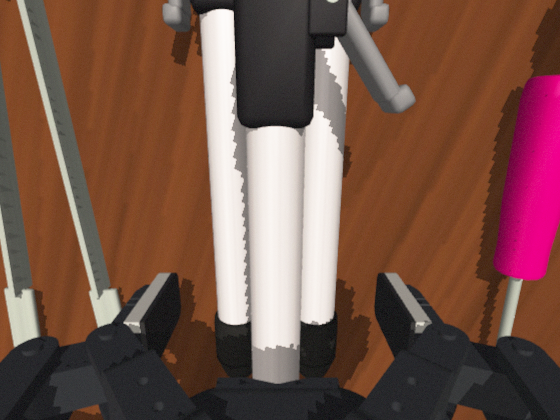

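The open fingers straddle the bare tube at (275,295), well centred. I'll close them gently and slide the leg.

Request:
{"method": "carry_out", "body": {"steps": [[[0, 0, 0], [0, 0, 0], 0], [[0, 0, 0], [0, 0, 0], -0.4], [[0, 0, 0], [0, 0, 0], -0.6], [[0, 0, 0], [0, 0, 0], -0.8], [[0, 0, 0], [0, 0, 0], -0.8], [[0, 0, 0], [0, 0, 0], -0.8], [[0, 0, 0], [0, 0, 0], -0.8]]}}

```text
clock: 7.78
tool_pos: [0.5564, -0.0846, 0.0364]
ee_rot: [-0.0, 0.579, 0.816, -0.0]
force: [-1.6, 0.2, 1.8]
finger_gap: 0.0211
grasp_force: 21.7
```

Request:
{"method": "carry_out", "body": {"steps": [[[-0.02, 0.0575, 0], [0, 0, 0], -0.8], [[-0.04, 0.115, 0], [0, 0, 0], -0.8], [[-0.05, 0.1435, 0], [0, 0, 0], -0.8], [[-0.05, 0.1435, 0], [0, 0, 0], -0.8], [[-0.05, 0.1435, 0], [0, 0, 0], -0.8], [[-0.05, 0.1435, 0], [0, 0, 0], -0.8], [[-0.05, 0.1435, 0], [0, 0, 0], -0.8], [[-0.05, 0.1435, 0], [0, 0, 0], -0.8], [[-0.05, 0.1435, 0], [0, 0, 0], -0.8], [[-0.05, 0.1435, 0], [0, 0, 0], -0.8], [[-0.05, 0.1435, 0], [0, 0, 0], -0.8], [[-0.04, 0.115, 0], [0, 0, 0], -0.8], [[-0.03, 0.086, 0], [0, 0, 0], -0.8], [[0, 0, 0], [0, 0, 0], -0.8], [[0, 0, 0], [0, 0, 0], -0.8]]}}

```text
clock: 9.65
tool_pos: [0.5417, -0.0425, 0.0363]
ee_rot: [-0.0, 0.579, 0.816, 0.0]
force: [-3.8, -1.8, 5.8]
finger_gap: 0.0212
grasp_force: 22.0
```

```bash
cat > pos.py <<'E'
from h import *
np.set_printoptions(precision=4,suppress=True)
s=arm.state(); print(s["clock"],s["tool_pos"],s["force"],s["grasp_force"],s["finger_gap"])
for c in ["scene","side","wrist"]:
    arm.grab_frame(c)
    for n in ["mark","leg","leg_tube","lever_pin","lever_tip"]:
        for r in arm.spot_point(c,n)[:1]: print(c,n,round(r["conf"],2),r["at"],ray_z(c,r["at"],.052))
E
python3 pos.py; python3 -c "
from h import *
im,d=arm.grab_frame('side'); a=im[170:270,240:350]; cv2.imwrite('pics/s2.png',cv2.resize(a,None,fx=6,fy=6,interpolation=2))"
```

```text
9.65 [ 0.5417 -0.0425  0.0363] [-3.783  -1.8124  5.7768] 22.04724669456482 0.021214194806257997
scene mark 0.68 [285.1, 196.1] [0.5018 0.0672 0.052 ]
scene leg 0.74 [285.8, 197.7] [0.5074 0.0672 0.052 ]
scene leg_tube 0.73 [247.1, 219.8] [ 0.5444 -0.0481  0.052 ]
scene lever_pin 0.59 [289.3, 200.2] [0.5182 0.0731 0.052 ]
scene lever_tip 0.51 [282.9, 213.7] [0.5546 0.0434 0.052 ]
side mark 0.96 [306.8, 216.3] [0.5    0.0601 0.052 ]
side leg 0.62 [305.3, 220.0] [0.5026 0.0736 0.052 ]
side leg_tube 0.93 [292.8, 185.4] [ 0.5428 -0.0549  0.052 ]
side lever_pin 0.68 [300.3, 215.6] [0.5153 0.0592 0.052 ]
wrist lever_pin 0.87 [328.0, 5.0] [0.5219 0.0648 0.052 ]
wrist lever_tip 0.91 [396.1, 101.1] [0.5562 0.0447 0.052 ]
```

View pics/s2.png

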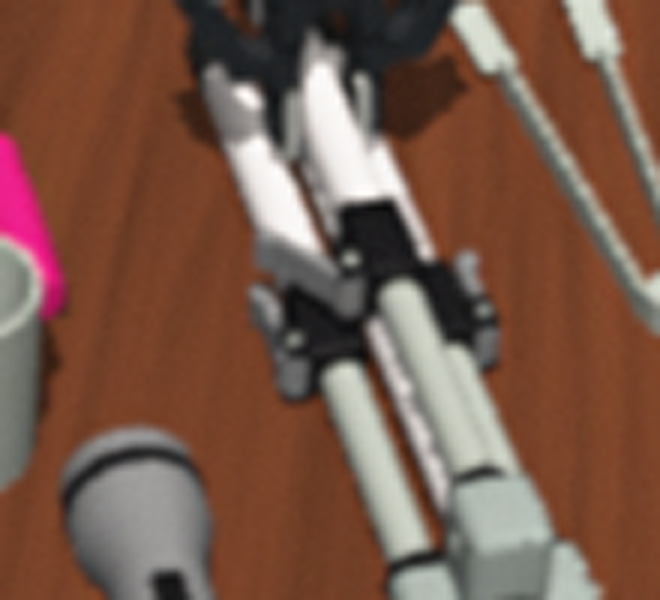

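Request:
{"method": "carry_out", "body": {"steps": [[[0, 0, 0], [0, 0, 0], 0], [[0, 0, 0], [0, 0, 0], 1], [[0, 0, 0], [0, 0, 0], 1], [[0, 0, 0], [0, 0, 0], 1], [[0, 0, 0.4], [0, 0, 0], 1], [[-0.07, 0.19, 0.8], [0, 0, 0], 1], [[-0.07, 0.19, 0.8], [0, 0, 0], 1], [[-0.07, 0.19, 0.8], [0, 0, 0], 1], [[-0.07, 0.19, 0.8], [0, 0, 0], 1], [[-0.07, 0.19, 0.8], [0, 0, 0], 1], [[-0.07, 0.19, 0.8], [0, 0, 0], 1], [[-0.07, 0.19, 0.8], [0, 0, 0], 1], [[-0.07, 0.19, 0.8], [0, 0, 0], 1], [[0, 0, 0], [0, 0, 0], 1], [[0, 0, 0], [0, 0, 0], 1], [[0, 0, 0], [0, 0, 0], 1]]}}

```text
clock: 12.6
tool_pos: [0.5273, -0.005, 0.2052]
ee_rot: [-0.001, 0.579, 0.816, -0.0]
force: [-0.8, -0.2, -0.5]
finger_gap: 0.0852
grasp_force: 0.0
```

```bash
python3 look.py w3; python3 - <<'E'
import cv2
im=cv2.imread("pics/w3.png"); cv2.imwrite("pics/w3c.png",cv2.resize(im[60:260,170:410],None,fx=3,fy=3,interpolation=2))
E
```

```text
12.6 [ 0.5273 -0.005   0.2052] [-0.0008  0.5787  0.8155 -0.0004] [-0.1591  0.0083  1.8073 -0.0001  1.3278 -0.4955] [-0.7667 -0.2405 -0.4567]
mark 0.81 [278.8, 107.3] [0.5036 0.0663 0.052 ]
mark 0.17 [275.3, 108.7] [0.5012 0.0643 0.052 ]
leg 0.93 [278.7, 107.9] [0.5038 0.0658 0.052 ]
leg 0.49 [277.8, 239.5] [ 0.5425 -0.0468  0.052 ]
leg_tube 0.76 [278.3, 237.0] [ 0.5423 -0.0443  0.052 ]
lever_pin 0.69 [298.9, 117.7] [0.5229 0.064  0.052 ]
lever_pin 0.56 [278.2, 107.0] [0.5035 0.0664 0.052 ]
lever_tip 0.93 [328.0, 154.5] [0.558  0.0433 0.052 ]
```

View pics/w3c.png

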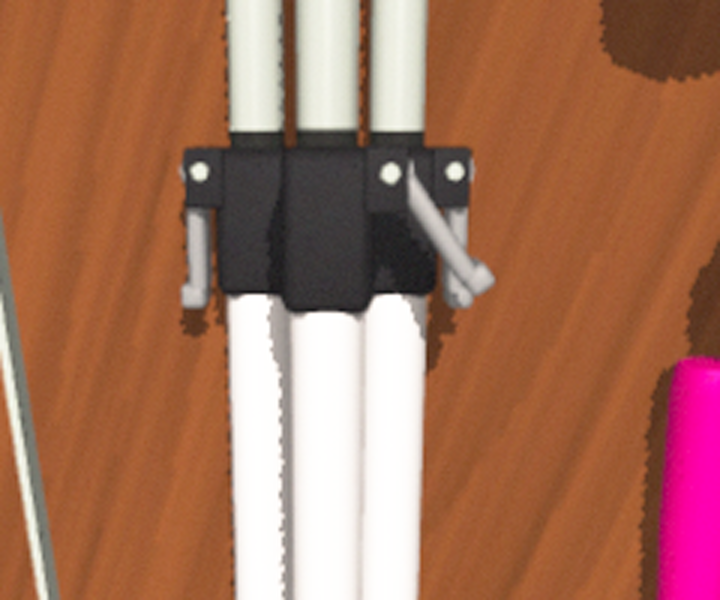

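The rim meets the ring exactly: the full ring shows just above the black rim at crop row ~147, and the lever is still open to the right with its tip at (480,275). Next I'll bring the open hand round the clamp and lever, centred 18 mm towards the lever.

Request:
{"method": "carry_out", "body": {"steps": [[[0.054, 0.31, -0.6], [0, 0, 0], 1], [[0.054, 0.31, -0.65], [0, 0, 0], 1], [[0.054, 0.31, -0.7], [0, 0, 0], 1], [[0.054, 0.31, -0.7], [0, 0, 0], 1], [[0.056, 0.308, -0.7], [0, 0, 0], 1], [[0, 0, -0.7], [0, 0, 0], 1], [[0, 0, -0.7], [0, 0, 0], 1], [[0, 0, -0.7], [0, 0, 0], 1], [[0, 0, -0.6], [0, 0, 0], 1], [[0, 0, -0.4], [0, 0, 0], 1], [[0, 0, -0.3], [0, 0, 0], 1], [[0, 0, 0], [0, 0, 0], 1], [[0, 0, 0], [0, 0, 0], 1]], "squeeze": 40}}

```text
clock: 14.52
tool_pos: [0.5352, 0.0337, 0.0381]
ee_rot: [0.0, 0.579, 0.816, 0.0]
force: [0.6, 0.3, 0.6]
finger_gap: 0.0856
grasp_force: 0.0
```

```bash
python3 look.py w4; python3 - <<'E'
from h import *
p=arm.state()["tool_pos"][:2]-np.array([.5147,.0347])
print("leg x",p@[.3294,-.9442]+.0327,"y",p@[.9442,.3294])
E
```

```text
14.525 [0.5352 0.0337 0.0381] [0.0004 0.5787 0.8156 0.0002] [-0.0842  0.2378  1.9018 -0.      1.001  -0.4208] [0.5719 0.2818 0.5687]
mark 0.61 [227.8, 203.0] [0.5037 0.064  0.052 ]
leg 0.75 [229.5, 200.6] [0.504  0.0652 0.052 ]
lever_pin 0.67 [273.7, 216.1] [0.5225 0.0649 0.052 ]
lever_tip 0.81 [335.0, 280.4] [0.5566 0.0463 0.052 ]
leg x 0.04028710546841063 y 0.018874612758099242
```

View pics/w4.png

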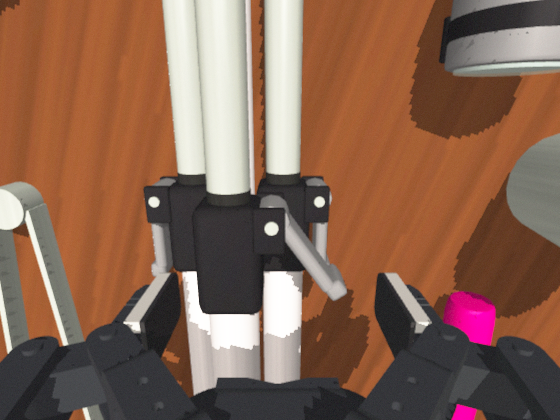

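Both fingers clear the clamp and the lever tip at (338,290), with the rim still at the ring at (229,200). Now I'll close in small steps, keeping the far pad on the clamp.

Request:
{"method": "carry_out", "body": {"steps": [[[0, 0, 0], [0, 0, 0], 0.7], [[0, 0, 0], [0, 0, 0], 0.46], [[0, 0, 0], [0, 0, 0], 0.46], [[-0.076, -0.026, 0], [0, 0, 0], 0.37], [[-0.076, -0.026, 0], [0, 0, 0], 0.27], [[-0.076, -0.026, 0], [0, 0, 0], 0.18]]}}

```text
clock: 15.58
tool_pos: [0.5291, 0.0313, 0.0384]
ee_rot: [0.0, 0.579, 0.816, -0.0]
force: [-0.8, -1.1, 2.8]
finger_gap: 0.0509
grasp_force: 4.6
```

```bash
python3 look.py w5; python3 - <<'E'
from h import *
p=arm.state()["tool_pos"][:2]-np.array([.5147,.0347])
print("leg x",p@[.3294,-.9442]+.0327,"y",p@[.9442,.3294], arm.state()["finger_gap"],arm.state()["grasp_force"])
E
```

```text
15.575 [0.5291 0.0313 0.0384] [ 0.0003  0.5787  0.8155 -0.0003] [-0.0894  0.2246  1.9172 -0.0009  0.9996 -0.4254] [-0.7665 -1.0615  2.7926]
mark 0.56 [243.4, 199.5] [0.503 0.065 0.052]
leg 0.9 [246.2, 198.7] [0.5039 0.0657 0.052 ]
lever_pin 0.65 [291.1, 216.3] [0.5233 0.0647 0.052 ]
lever_tip 0.91 [325.2, 293.8] [0.5494 0.0362 0.052 ]
leg x 0.0406708423016785 y 0.012536000942161273 0.05041295065705423 5.8831152599304914
```

View pics/w5.png

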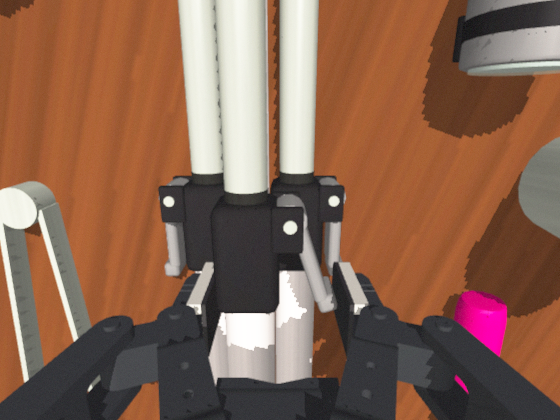

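Both pads have engaged, the lever is half closed, and the ring still shows just above the rim at (245,197). Continuing to fully shut.

Request:
{"method": "carry_out", "body": {"steps": [[[-0.076, -0.026, 0], [0, 0, 0], 0.08], [[-0.076, -0.026, 0], [0, 0, 0], -0.01], [[-0.076, -0.026, 0], [0, 0, 0], -0.1], [[-0.03, -0.01, 0], [0, 0, 0], -0.2], [[0, 0, 0], [0, 0, 0], -0.4], [[0, 0, 0], [0, 0, 0], -0.6], [[0, 0, 0], [0, 0, 0], -0.6], [[0, 0, 0], [0, 0, 0], -0.6]]}}

```text
clock: 16.88
tool_pos: [0.5233, 0.0291, 0.0386]
ee_rot: [0.001, 0.579, 0.816, 0.0]
force: [-3.6, -2.5, 8.8]
finger_gap: 0.0363
grasp_force: 39.6
```

```bash
python3 look.py w6; python3 - <<'E'
from h import *
p=arm.state()["tool_pos"][:2]-np.array([.5147,.0347])
print("leg x",p@[.3294,-.9442]+.0327,"y",p@[.9442,.3294], arm.state()["finger_gap"],arm.state()["grasp_force"])
E
```

```text
16.875 [0.5233 0.0291 0.0386] [0.0007 0.5787 0.8156 0.    ] [-0.0946  0.2107  1.9334 -0.0008  0.9962 -0.4307] [-3.6427 -2.4633  8.8376]
mark 0.78 [260.4, 199.5] [0.5035 0.0649 0.052 ]
leg 0.74 [263.1, 198.2] [0.5043 0.0658 0.052 ]
lever_pin 0.72 [310.3, 214.5] [0.5245 0.0656 0.052 ]
lever_pin 0.71 [264.0, 196.8] [0.5045 0.0665 0.052 ]
lever_tip 0.78 [311.7, 297.9] [0.5388 0.03   0.052 ]
leg x 0.04083421056966599 y 0.006264024943369148 0.03599585016465776 39.632089734077454
```

View pics/w6.png

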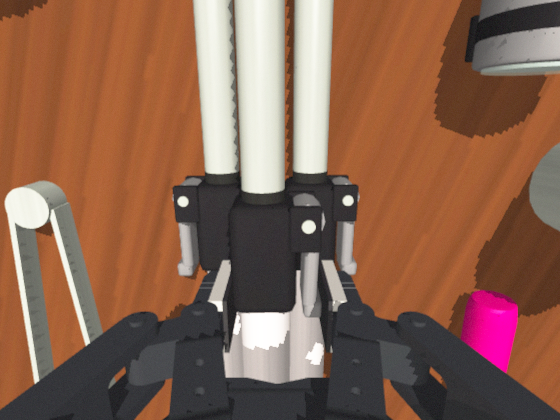

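The lever now lies along the clamp, with its tip at (311,300), and the ring still meets the rim. I'll squeeze harder to make sure it's fully shut.

Request:
{"method": "carry_out", "body": {"steps": [[[0, 0, 0], [0, 0, 0], -0.8], [[0, 0, 0], [0, 0, 0], -0.8], [[0, 0, 0], [0, 0, 0], -0.8], [[0, 0, 0], [0, 0, 0], -0.8]], "squeeze": 75}}

```text
clock: 17.68
tool_pos: [0.5227, 0.0289, 0.0388]
ee_rot: [0.0, 0.579, 0.816, -0.001]
force: [-7.0, -3.7, 12.0]
finger_gap: 0.0344
grasp_force: 73.5
```

```bash
python3 look.py w7; python3 - <<'E'
from h import *
p=arm.state()["tool_pos"][:2]-np.array([.5147,.0347])
print(arm.state()["finger_gap"],arm.state()["grasp_force"])
a=cv2.imread("pics/w7.png"); b=cv2.imread("pics/w6.png")
f=lambda i:cv2.resize(i[170:330,160:380],None,fx=1.8,fy=3,interpolation=2)
cv2.imwrite("pics/c7.png",np.hstack([f(b),f(a)]))
E
```

```text
17.675 [0.5227 0.0289 0.0388] [ 0.0003  0.5786  0.8156 -0.0005] [-0.0948  0.2101  1.9336 -0.0014  0.9979 -0.4307] [-6.9938 -3.7021 11.9841]
mark 0.62 [261.3, 200.1] [0.5034 0.0646 0.052 ]
lever_pin 0.61 [307.5, 214.2] [0.5229 0.0651 0.052 ]
lever_tip 0.91 [308.4, 299.5] [0.5373 0.0284 0.052 ]
0.03436008199062534 73.52358079981059
```

View pics/c7.png

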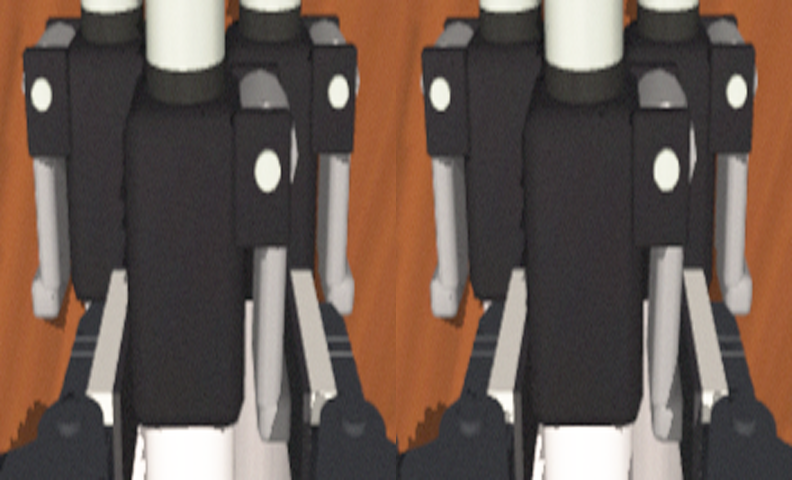

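Request:
{"method": "carry_out", "body": {"steps": [[[-0.03, -0.01, 0], [0, 0, 0], -0.8], [[0, 0, 0], [0, 0, 0], -0.8], [[0, 0, 0], [0, 0, 0], -0.8], [[0, 0, 0], [0, 0, 0], -0.8], [[0, 0, 0], [0, 0, 0], -0.8]], "squeeze": 100}}

```text
clock: 18.6
tool_pos: [0.5223, 0.0287, 0.039]
ee_rot: [0.001, 0.579, 0.816, -0.0]
force: [-7.5, -2.9, 13.5]
finger_gap: 0.0327
grasp_force: 98.5
```

```bash
python3 look.py w8
```

```text
18.6 [0.5223 0.0287 0.039 ] [ 0.0005  0.5787  0.8156 -0.0003] [-0.0953  0.2083  1.9353 -0.0011  0.9974 -0.4313] [-7.5124 -2.9063 13.493 ]
mark 0.65 [266.7, 198.3] [0.5047 0.0657 0.052 ]
leg 0.97 [264.4, 197.9] [0.5038 0.0656 0.052 ]
lever_pin 0.9 [307.0, 213.5] [0.5221 0.0651 0.052 ]
lever_tip 0.97 [312.0, 296.2] [0.5378 0.0302 0.052 ]
```

```bash
python3 -c "
from rig import arm
print(arm.job_done())"
```

```text
the job is handed in; nothing more can be done
None
```

I slid the top leg to its mark, squeezed the cam lever shut, and handed the job in still gripping the leg at about 98 N. The last wrist-camera look showed the rim at the mark and the lever flat along the clamp. Hand-in gave no verdict.

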